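Torque down the exam-lamp mount and snap its nut cap on

ROBOT

A 6-joint arm with a two-finger parallel gripper is mounted at the origin on the work surface. World frame = base frame: x ahead of the robot, y to its left, z up, the work surface at z = 0. Lengths are in mm, angles in rad, forces in N, time in s.
With the tool pointing down it reaches from about 325 to 850 mm from the base axis. Payload 15.5 kg.
Tool frame: the origin (TCP) lies midway between the tips of the shut fingers; the grasp point (between the pads) lies 19 mm behind it (ctrl.hold_point_z is the distance from the TCP to the grasp point, in mm); z points along the fingers, y is the line along which they close (so a half turn about z gives the same grasp; the last joint's range is limited). The gripper opens to 91 mm and grips with 3 to 60 N. Pads are 32 mm wide; open, the fingers measure 118 mm over their backs; the gripper's body (76 mm by 178 mm) begins 60 mm behind the grasp point.
Start: joints at [1.016, 0.494, 1.345, -0, 1.302, -0.096], TCP at [277.351, 560.092, 213.915] pointing down, gripper open.
Joint ranges: [-2.91, 2.91], [-0.82, 2.16], [0.22, 2.67], [-1.22, 4.37], [0.12, 2.79], [-3.08, 3.08]. Speed limits (rad/s): [1.89, 1.89, 2.57, 3.01, 3.01, 3.01].

INTERFACE

Orientations are given as a unit quaternion [w, x, y, z].
In Python, from cell import readout, optics, ctrl, nets gives the robot as it stands.
- The arm moves only by the tool drive_tool, never from a script. Its argument "targets" is a list of rows, each a list of 4 numbers: the shift along the tool's x, y, z in cm, then the turn about the tool's z in degrees. A call has 1 to 20 rows; each row shifts and turns the commanded pose from where the row before left it, along the tool's axes as they then stand; what a row does not reach is not made up. A row lasts 1/10 s, in which the tool goes at most 50 mm and 8.59 degrees, less where a joint would pass 70% of its speed; a pose out of reach is approached as far as the arm can. A call with a gripper value outside its range is refused whole. "fingers" is the opening in per cent of the stroke, from 0 (shut) to 100 (fully open), set as the call begins (left out, the last holds). The fingers move at their own pace and stop on an object; "force" is the grip in N (left out, the last holds). Time passes only in rows, so rows that do not move let the fingers close. It gives the time, the measured TCP pose, the force, the opening and the grip force at its end, in the units of the state.
- readout.observe(): the state, without advancing time (a new reading comes with each control period).
- optics.grab_frame(name): name is "side" or "top"; returns a dict with "img" (400x640x3 uint8, red, green, blue), "range_z" (400x640 float32, mm along the optical axis (not along the pixel's ray), 0 where there is no reading), "camera_matrix" (3x3 intrinsics, pixels), "D" ([k1, k2, p1, p2, k3] as OpenCV has them; the pictures are not rectified), "rvec" (rotation vector, rad) and "tvec" (3), from world to camera coordinates, as OpenCV has them. Camera axes: x right, y down, z forward; pixel columns grow to the right and rows downward; lengths in mm; the calibration is good to about 2 mm. A picture is of the moment at which its call begins.
- ctrl.close_job(): hands the job in; it is judged then, once.
Trained networks look in a picture, given as the dict that the camera call returned (one of the last four; its "shot" number tells which), for a name from the list of things; names that differ only in an ending like _2 or _b are one class to them, and where a whole thing is asked for, a point or a joint stands for the part that bears it (a point fixed in the world has none). Each returns a list of dicts, best first, with "confidence" (0 to 1); they miss things now and then, are a little off and sometimes report something else, mostly with a low value. They report only what shows in the picture. A call takes as long as a camera call. They do not tell look-alikes from the thing itself.
- nets.spot_in(picture, label): "location" ([x, y, z] in mm, in world coordinates, good to about 4 mm: the middle of the surface that is visible of it).
- nets.tip_of(picture, label): "location" ([x, y, z] in mm, in world coordinates, good to about 4 mm: a listed point, or the origin of a listed thing).
The state is a dict: "t": time; "joint_positions": joint angles; "dq": joint speeds; "joint_efforts": joint torques, N m; "tcp_pos": TCP position; "ee_rot": TCP orientation; "contact_force": force on the tool from outside, world axes, zero at the start; "moment": the same for the moment, N m; "grip_width": opening from 0.0 (shut) to 1.0 (fully open); "finger_force": force on a finger pad.
Only numpy, scipy, OpenCV 4.12 (cv2) and the standard library are available. Lean on these libraries where they do the work, as an engineer would, in place of code of your own. Each camera call takes 0.05 s, during which the arm holds its last target. There are 200 camera calls.

TASK

Finish bolting the lamp mount to the desk: push the torque wrench that sits on its open nut clockwise (seen from above) by the rubber grip until the handle clicks over, and stop there. Then lift the wrench off and lay it on the rubber tool mat, set the loose grey cap over the nut and press it straight down until both snap hooks have clicked in and its rim sits flat on the foot plate. Leave the other things on the desk where they are.

Things in the scene. Friction and masses are not known exactly. Their poses are not given: they have to be found in the camera images.
- mount: White foot of an examination lamp, fixed to the desk: plate 256 x 120 x 8 mm. Origin: open nut's axis, desk height; x runs along the plate away from the robot, which spans x -38 to 218, y -60 to 60 mm. At x = 90 the lamp socket, 44 mm across (88 along y with its gussets), top 50 mm above the desk; at x = 180 a second nut, already tightened and under its fitted cap, as the open one shall end.
- seat (a point): Open nut's axis at the foot plate's top (8 mm above the desk); axes as the mount's. There: washer 44 mm across, 3 mm thick; hexagon nut 36 mm across flats, 16 mm high; stud 24 mm across, top 33 mm above the desk. Two snap hooks stand either side, at y = +39 and -39 mm.
- nut (a joint): Turn of the open nut, rad, 0 at the start, growing clockwise seen from above (tightening). It needs about 5 N at the rubber grip at first, ever more on the way, and stays where it is left; the wrench clicks at about 0.4 to 0.7. Above 0.95 it is overtightened.
- wrench: Break-over torque wrench, 0.43 kg (about), steel ring head (61 mm across, 12 thick) already on the nut, 1 mm play across flats. Origin: ring centre, 17 mm above the desk. Lifted 22 mm it clears the stud. Handle along its -x, level, resting on the desk, from the nut towards the robot. 240 mm overall; balance point about 74 mm from the ring centre.
- wrench_handle (a joint): Breakaway joint of the wrench, rad: upright pin 46 mm from the ring centre. 0 = handle in line with the head; holds until about 8 to 10 N push sideways on the middle of the rubber grip, then clicks and snaps over by itself to its stop at 0.34 (handle turned further clockwise than the head) and stays there.
- wrench_grip (a point): Middle of the wrench's black ribbed rubber grip, on its axis, 17 mm above the desk: grip 34 mm thick, 84 mm long; 154 mm from the ring centre while straight, 108 mm from the breakaway pin. x axis along the handle towards the ring.
- wrench_housing (a point): Centre of the wrench's flat-sided steel housing just behind the breakaway pin: 22 mm wide, 16 mm high, 40 mm long, its centre 28 mm from the pin and 17 mm above the desk, at the balance point: the place to grip the wrench from above. x axis along the handle towards the ring.
- tool_mat: Black rubber tool mat, 300 mm (its x) x 150 mm (its y) x 3 mm, flat on the desk to the left or right of the mount. Origin: centre of its underside.
- cap: Loose grey nut cap, 0.07 kg, open-bottomed box 56 (its x) x 102 (its y) x 34 mm high, walls 3.5, top 4 mm, open side down on the desk left or right of the mount. Origin: centre of its underside. Goes on with its x along mount x, either way round. Laid over the nut it rests on the hooks, rim 15 mm above the plate; 8 to 20 N down on its top snap it on, often one end first.
- hook_l (a joint): Bend of the grey snap hook at y = +39 mm, rad: 0 = upright; about 0.2 towards the nut while the cap passes; back to 0 when clicked in. Hook 4 mm thick, 18 wide, 26 high above the plate, outward barb 5 mm, its underside 17 mm above the plate; it catches a 5 mm rib inside the cap's end wall, 9 to 15 mm above the cap's rim.
- hook_r (a joint): The same for the snap hook at y = -39 mm.
- antiseptic: Bystander: amber bottle 62 mm across, 150 mm high, white cap. Leave it.
- steel_bowl: Bystander: steel bowl 124 mm across, 50 mm high. Leave it.
- screwdriver: Bystander: screwdriver 190 mm long lying between robot and mount. Leave it.
- tape_roll: Bystander: roll of white tape 90 mm across, 28 mm high. Leave it.
- swab_jar: Bystander: glass jar 80 mm across, 100 mm high, steel lid. Leave it.
- plaster_box: Bystander: white and green carton 75 x 110 x 42 mm. Leave it.
Mind the look-alikes: they are no part of the job. Of the things that look like the cap, take the one that is farthest to the robot's right at the start.

How it is judged:
By the outcome, as a careful person would: the job done as asked, in the order asked, and still so for the second after the job is handed in, with the robot touching nothing.
It also fails if it takes over 72 s, if anything falls off the work surface, if the arm or the gripper's body presses on something with over 40 N, if the wrist force passes 120 N, or if a joint passes its speed limit or range.

## Working session

There is one attempt and no reset: what is moved stays moved. The work goes in short steps, Python scripts to look and compute and a tool call to move; the robot and the scene stay as the last step left them, time stands still between calls to the robot, and variables do not carry over. Pictures are saved under pics/ and viewed, at most 10 in all, crops included, and the job is handed in when it is done.

Besides the shell and the picture viewer there is one more tool, called after "Call:" as name([rows], argument=value, ...), one row to a line, values as JSON. drive_tool: Moves the arm, as the interface text tells. Its arguments: {"type":"object","properties":{"targets":{"type":"array","items":{"type":"array","items":{"type":"number"}}},"fingers":{"type":"number"},"force":{"type":"number"}},"required":["targets"]}

```bash
mkdir -p pics; cat > h.py <<'E'
import numpy as np, cv2
from scipy.spatial.transform import Rotation as R
from cell import readout, optics, ctrl, nets
def save(f,n): cv2.imwrite('pics/'+n+'.png', f['img'][...,::-1])
def proj(f,p):
    return cv2.projectPoints(np.array(p,float).reshape(-1,3),np.array(f['rvec'],float),np.array(f['tvec'],float),np.array(f['camera_matrix'],float),np.array(f['D'],float))[0].reshape(-1,2)
def cloud(f):
    K=np.array(f['camera_matrix'],float);D=np.array(f['D'],float)
    v,u=np.mgrid[0:400,0:640]
    n=cv2.undistortPoints(np.stack([u,v],-1).reshape(-1,1,2).astype(float),K,D).reshape(400,640,2)
    z=f['range_z'].astype(float)
    c=np.dstack([n*z[...,None],z]).reshape(-1,3)-np.array(f['tvec']).reshape(3)
    w=c@R.from_rotvec(np.array(f['rvec']).reshape(3)).as_matrix()
    w[z.ravel()==0]=np.nan
    return w.reshape(400,640,3)
E
python3 - <<'E'
from h import *
np.set_printoptions(precision=1,suppress=True)
for c in ['top','side']:
    f=optics.grab_frame(c); save(f,c+'0')
    print(c)
    for n in ['mount','seat','wrench','wrench_grip','wrench_housing','tool_mat','cap']:
        for d in nets.tip_of(f,n)[:4]:
            print(n,np.array(d['location']),round(d['confidence'],2),proj(f,d['location'])[0])
s=readout.observe(); print(s['tcp_pos'],s['ee_rot'],s['contact_force'],s['grip_width'])
print(R.from_quat(np.roll(s['ee_rot'],-1)).as_matrix())
E
```

```text
top
mount [634.6  46.9  -2.5] 0.92 [339.3 158.7]
seat [635.   35.3   6.5] 0.63 [343.3 157.8]
wrench [633.9  43.8  12.3] 0.8 [340.4 157.6]
wrench_grip [530.  -73.8  13.5] 0.84 [381.6 193.3]
wrench_housing [585.9 -16.6  17.4] 0.65 [361.5 173.6]
tool_mat [473.9 353.5   4.5] 0.86 [231.6 212. ]
cap [ 467.5 -359.3   -1.7] 0.65 [481.8 216.6]
cap [372.9 131.    0.2] 0.56 [309.  248.5]
cap [633.2  42.9  13.4] 0.27 [340.7 157.7]
side
mount [632.2  39.4  -3.4] 0.66 [360.9 200.5]
seat [634.3  37.6  12.6] 0.64 [362.3 196.5]
wrench [636.8  40.   20.6] 0.93 [362.7 193.8]
wrench [532.9 547.3  -0.9] 0.17 [254.9 140. ]
wrench_grip [530.5 -71.7  17.6] 0.76 [359.4 228. ]
wrench_housing [582.8 -10.8  11.4] 0.75 [359.5 211.2]
cap [ 566.2 -211.5   -1.4] 0.67 [403.3 258.1]
cap [375.6 136.2  -0. ] 0.63 [273.1 212.5]
cap [ 472.  -362.8   -0.4] 0.61 [420.8 315.2]
[277.3 560.1 213.9] [ 0.   0.2  1.  -0. ] [ 0.  -0.3  0.1] 0.9993351781070577
[[-0.9  0.4  0. ]
 [ 0.4  0.9 -0. ]
 [-0.  -0.  -1. ]]
```

View pics/top0.png

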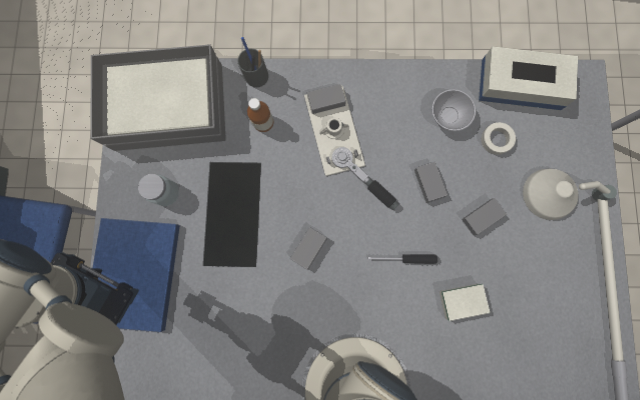

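View pics/side0.png

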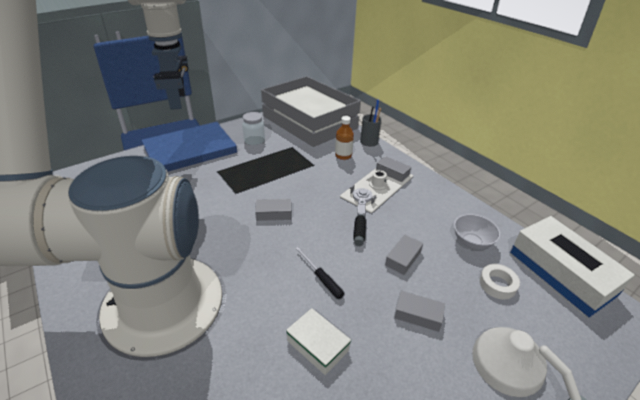

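The top view shows four cap look-alikes: (311,247), (431,181), (485,215), and the fitted cap on the mount at (325,97). The one farthest to the robot's right (-y) is (485,215). The wrench runs from its ring at (342,157) to its grip at (382,193), and the mat is at (232,214).

```bash
python3 - <<'E'
from h import *
np.set_printoptions(precision=1,suppress=True)
def rect(P,lo,hi,c,r,name):
    m=(P[...,2]>lo)&(P[...,2]<hi)&(np.hypot(P[...,0]-c[0],P[...,1]-c[1])<r)
    q=P[m]; (cx,cy),(w,h),a=cv2.minAreaRect(q[:,:2].astype(np.float32))
    if w<h: w,h,a=h,w,a+90
    print(name,len(q),'c',cx,cy,'size',w,h,'long axis deg',a,'z',np.median(q[:,2]),'mean',q[:,:2].mean(0))
for cam in ['top','side']:
    f=optics.grab_frame(cam); P=cloud(f); print(cam, np.nanmedian(P[...,2]))
    rect(P,26,42,(470,-361),75,'cap'); 
    rect(P,26,42,(567,-212),75,'capB'); rect(P,24,48,(375,135),75,'capC')
    rect(P,5,14,(700,60),220,'plate'); 
    rect(P,36,48,(810,90),70,'fitted')
    rect(P,24,40,(530,-72),50,'grip'); rect(P,17,31,(585,-13),28,'housing')
    if cam=='top':
        v,u=np.mgrid[0:400,0:640]
        g=f['img'].max(-1)<45; m=g&(u>190)&(u<275)&(v>150)&(v<280)
        q=P[m]; q=q[np.isfinite(q[:,0])]; print('mat',cv2.minAreaRect(q[:,:2].astype(np.float32)),q[:,2].mean())
        a=cv2.resize(f['img'][185:245,440:530],None,fx=4,fy=4,interpolation=2); b=cv2.resize(f['img'][80:220,290:410],None,fx=4,fy=4,interpolation=2)
        o=np.zeros((560,840,3),np.uint8);o[:240,:360]=a;o[:560,360:840]=b
        cv2.imwrite('pics/crop1.png',o[:,:800,::-1])
E
```

```text
top -0.42283981953139643
cap 777 c 466.178955078125 -356.20062255859375 size 106.93486785888672 56.84897232055664 long axis deg 123.66810607910156 z 33.581289398190194 mean [ 466.  -355.4]
capB 733 c 563.1701049804688 -209.40682983398438 size 102.3636703491211 57.840248107910156 long axis deg 18.874963760375977 z 33.553898573298866 mean [ 562.5 -209.5]
capC 765 c 374.0607604980469 132.70982360839844 size 101.63223266601562 55.666866302490234 long axis deg 148.77544403076172 z 33.1443115663055 mean [373.8 132.7]
plate 1759 c 697.8033447265625 46.71189880371094 size 402.81817626953125 387.04327392578125 long axis deg 35.8238410949707 z 7.754947882745515 mean [699.2  60.7]
fitted 661 c 807.2228393554688 87.78661346435547 size 101.81646728515625 57.94468688964844 long axis deg 105.59799194335938 z 41.11762822397196 mean [806.8  88.1]
grip 330 c 528.9315795898438 -71.83841705322266 size 97.55778503417969 30.379365921020508 long axis deg 47.55705261230469 z 30.796008882116514 mean [527.6 -71.7]
housing 146 c 584.571533203125 -12.013294219970703 size 54.273136138916016 22.49688720703125 lon
[... 655 characters left out ...]
8963623046875 size 322.8414306640625 322.2120666503906 long axis deg 88.37910461425781 z 8.172439978890877 mean [699.   51.4]
fitted 331 c 807.9686279296875 84.77713775634766 size 103.73804473876953 62.350467681884766 long axis deg 104.0152235031128 z 42.01706815147266 mean [806.   81.9]
grip 247 c 530.0057983398438 -72.03837585449219 size 98.01133728027344 30.149572372436523 long axis deg 49.23750305175781 z 31.172232275679693 mean [525.6 -77.5]
housing 98 c 586.5704345703125 -12.440376281738281 size 51.908424377441406 21.77889060974121 long axis deg 47.17399978637695 z 25.081362752851568 mean [587.1 -11.7]<stdin>:18: RuntimeWarning: Mean of empty slice.
  ret = ret.dtype.type(ret / rcount)
```

View pics/crop1.png

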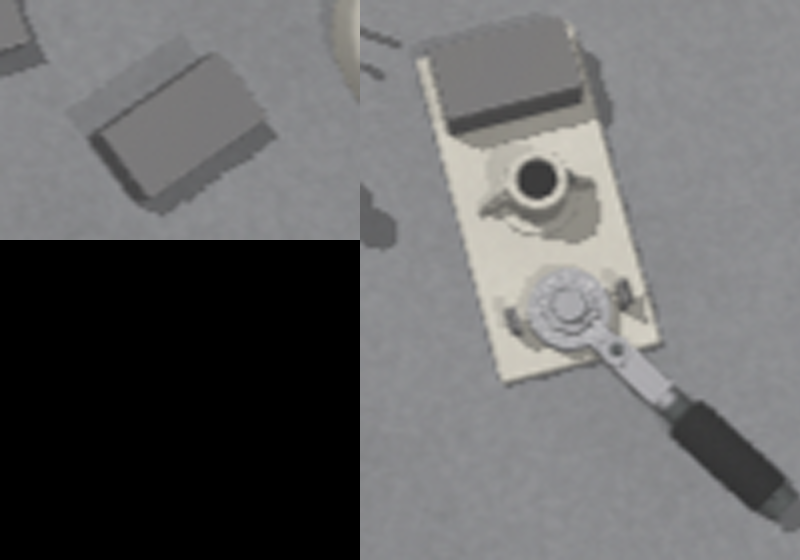

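The crop confirms a plain grey cap at (485,215), lying free of the others. The wrench ring is on the open nut at (342,157), between the two hooks. Next I'll write a row planner and plan the approach to the far side of the grip.

```bash
cat >> h.py <<'E'
def pose():
    s=readout.observe(); M=R.from_quat(np.roll(s['ee_rot'],-1)).as_matrix()
    return np.array([*s['tcp_pos'],np.degrees(np.arctan2(M[1,0],M[0,0]))]),s
def plan(wps,start=None):
    """wps: list of (x,y,z,psi_deg,n_rows); prints rows in tool axes cm/deg"""
    p=pose()[0] if start is None else np.array(start,float)
    for w in wps:
        d=np.array(w[:4])-p; d[3]=(d[3]+180)%360-180; n=w[4]; out=[]
        g=p+d
        for k in range(n):
            s=(g-p)/(n-k); a=np.radians(p[3]); c,si=np.cos(a),np.sin(a)
            r=np.round([(s[0]*c+s[1]*si)/10,(s[0]*si-s[1]*c)/10,-s[2]/10,-s[3]],1)
            p=p+[10*(r[0]*c+r[1]*si),10*(r[0]*si-r[1]*c),-10*r[2],-r[3]]
            out.append(r.tolist())
        print(str(out).replace(' ','').replace('-0.0','0').replace('.0,',',').replace('.0]',']'))
    print('end',p.round(1))
E
python3 - <<'E'
from h import *
f=optics.grab_frame('top'); 
g=(f['img'].max(-1)<60).astype(np.uint8); g[:,:190]=0;g[:,275:]=0;g[:150]=0;g[280:]=0
n,l,st,_=cv2.connectedComponentsWithStats(g); i=1+st[1:,4].argmax(); print(st[i])
ys,xs=np.where(l==i)
u=cv2.undistortPoints(np.stack([xs,ys],-1).reshape(-1,1,2).astype(float),np.array(f['camera_matrix'],float),np.array(f['D'],float)).reshape(-1,2)
M=R.from_rotvec(np.array(f['rvec']).reshape(3)).as_matrix(); C=-M.T@np.array(f['tvec']).reshape(3)
d=np.c_[u,np.ones(len(u))]@M; q=C+d*((3-C[2])/d[:,2])[:,None]
print('mat',cv2.minAreaRect(q[:,:2].astype(np.float32)))
p,s=pose();print(p)
plan([(563,-103,120,47,20),(563,-103,8,47,6)])
E
```

```text
[ 204  163   57  104 5265]
mat ((470.8135986328125, 351.7926940917969), (146.25552368164062, 296.3877868652344), 89.48370361328125)
[277.36627137 560.09341216 213.92806817 153.65257158]
[[-2.8,-2.3,0.5,5.3],[-3,-2.1,0.5,5.3],[-3.1,-1.8,0.5,5.3],[-3.3,-1.5,0.5,5.3],[-3.4,-1.2,0.5,5.3],[-3.5,-0.9,0.5,5.3],[-3.6,-0.5,0.5,5.3],[-3.6,-0.2,0.5,5.4],[-3.6,0.1,0.4,5.3],[-3.6,0.5,0.5,5.4],[-3.5,0.8,0.4,5.3],[-3.4,1.1,0.5,5.4],[-3.3,1.4,0.4,5.3],[-3.2,1.7,0.5,5.4],[-3,2,0.4,5.3],[-2.8,2.3,0.5,5.4],[-2.5,2.6,0.4,5.3],[-2.3,2.8,0.5,5.4],[-2,3,0.4,5.3],[-1.7,3.1,0.5,5.4]]
[[0,0,1.9,0],[0,0,1.9,0],[0,0,1.8,0],[0,0,1.9,0],[0,0,1.8,0],[0,0,1.9,0]]
end [ 563.1 -102.5    7.9   47. ]
```

Call:
drive_tool([
  [-2.8,-2.3,0.5,5.3],
  [-3,-2.1,0.5,5.3],
  [-3.1,-1.8,0.5,5.3],
  [-3.3,-1.5,0.5,5.3],
  [-3.4,-1.2,0.5,5.3],
  [-3.5,-0.9,0.5,5.3],
  [-3.6,-0.5,0.5,5.3],
  [-3.6,-0.2,0.5,5.4],
  [-3.6,0.1,0.4,5.3],
  [-3.6,0.5,0.5,5.4],
  [-3.5,0.8,0.4,5.3],
  [-3.4,1.1,0.5,5.4],
  [-3.3,1.4,0.4,5.3],
  [-3.2,1.7,0.5,5.4],
  [-3,2,0.4,5.3],
  [-2.8,2.3,0.5,5.4],
  [-2.5,2.6,0.4,5.3],
  [-2.3,2.8,0.5,5.4],
  [-2,3,0.4,5.3],
  [-1.7,3.1,0.5,5.4],
], fingers=0, force=40)

```text
t: 2.95
tcp_pos: [563.8, -104.1, 119.9]
ee_rot: [0.0, 0.918, 0.397, 0.0]
contact_force: [0.7, 0.3, -0.1]
grip_width: 0.004
finger_force: 0.0
```

Call:
drive_tool([
  [0,0,1.9,0],
  [0,0,1.9,0],
  [0,0,1.8,0],
  [0,0,1.9,0],
  [0,0,1.8,0],
  [0,0,1.8,0],
  [0,0,0,0],
])

```text
t: 3.65
tcp_pos: [562.0, -102.2, 7.2]
ee_rot: [-0.001, 0.917, 0.398, -0.001]
contact_force: [-0.1, -0.5, 0.0]
grip_width: 0.008
finger_force: 0.0
```

Call:
drive_tool([
  [0,-0.5,0,0],
  [0,-0.5,0,0],
  [0,-0.5,0,0],
  [0,0,0,0],
])

```text
t: 4.05
tcp_pos: [551.7, -91.7, 9.6]
ee_rot: [0.0, 0.917, 0.399, 0.0]
contact_force: [0.1, -1.4, -0.0]
grip_width: 0.005
finger_force: 0.0
```

Call:
drive_tool([
  [-0.1,-0.5,0,2],
  [-0.1,-0.5,0,2],
  [-0.1,-0.5,0,2],
  [-0.1,-0.5,0,2],
])

```text
t: 4.45
tcp_pos: [536.5, -81.0, 9.5]
ee_rot: [0.001, 0.943, 0.333, 0.001]
contact_force: [3.9, -4.6, -1.5]
grip_width: 0.006
finger_force: 2.5
```

Call:
drive_tool([
  [-0.1,-0.5,0,2],
  [-0.1,-0.5,0,2],
  [-0.1,-0.5,0,2],
  [-0.1,-0.5,0,2],
])

```text
t: 4.85
tcp_pos: [521.5, -67.4, 9.5]
ee_rot: [0.001, 0.964, 0.266, 0.001]
contact_force: [3.2, -5.8, -0.5]
grip_width: 0.007
finger_force: 3.1
```

Call:
drive_tool([
  [-0.1,-0.5,0,2],
  [-0.1,-0.5,0,2],
])

```text
t: 5.05
tcp_pos: [514.7, -59.7, 9.5]
ee_rot: [0.001, 0.973, 0.233, 0.001]
contact_force: [1.3, -6.5, -0.7]
grip_width: 0.004
finger_force: 3.4
```

Call:
drive_tool([
  [-0.1,-0.5,0,2],
  [-0.1,-0.5,0,2],
])

```text
t: 5.25
tcp_pos: [508.3, -51.7, 9.5]
ee_rot: [0.001, 0.98, 0.199, 0.001]
contact_force: [0.3, -8.2, -0.0]
grip_width: 0.003
finger_force: 3.8
```

Call:
drive_tool([
  [-0.1,-0.5,0,2],
  [0,0,0,0],
])

```text
t: 5.45
tcp_pos: [505.0, -47.0, 9.5]
ee_rot: [0.001, 0.983, 0.181, 0.001]
contact_force: [-0.4, -4.0, 0.8]
grip_width: 0.001
finger_force: 2.0
```

Call:
drive_tool([
  [-0.1,-0.5,0,2],
  [0,0,0,0],
])

```text
t: 5.65
tcp_pos: [502.3, -42.8, 9.4]
ee_rot: [0.001, 0.986, 0.164, 0.001]
contact_force: [-0.2, -4.7, 0.8]
grip_width: 0.005
finger_force: 2.2
```

Call:
drive_tool([
  [-0.1,-0.5,0,2],
  [0,0,0,0],
])

```text
t: 5.85
tcp_pos: [499.7, -38.4, 9.4]
ee_rot: [0.0, 0.989, 0.147, 0.0]
contact_force: [-1.6, -6.1, 0.9]
grip_width: 0.002
finger_force: 2.4
```

Call:
drive_tool([
  [-0.1,-0.5,0,2],
  [-0.1,-0.5,0,2],
])

```text
t: 6.05
tcp_pos: [495.1, -29.7, 9.4]
ee_rot: [0.001, 0.994, 0.112, 0.0]
contact_force: [-1.3, -11.0, 1.9]
grip_width: 0.007
finger_force: 4.8
```

Call:
drive_tool([
  [-0.1,-0.5,0,2],
])

```text
t: 6.15
tcp_pos: [492.8, -25.0, 9.4]
ee_rot: [0.001, 0.995, 0.095, 0.0]
contact_force: [-2.3, -10.6, 2.9]
grip_width: 0.004
finger_force: 5.0
```

Call:
drive_tool([
  [0,-0.5,0,2],
])

```text
t: 6.25
tcp_pos: [491.3, -20.0, 9.3]
ee_rot: [0.0, 0.997, 0.078, -0.0]
contact_force: [-4.4, -11.5, 0.9]
grip_width: 0.006
finger_force: 4.9
```

Call:
drive_tool([
  [0,-0.4,0,1.5],
])

```text
t: 6.35
tcp_pos: [490.5, -16.0, 9.2]
ee_rot: [0.0, 0.998, 0.065, -0.0]
contact_force: [-5.7, -11.1, 1.7]
grip_width: 0.004
finger_force: 4.9
```

```bash
python3 - <<'E'
from h import *
f=optics.grab_frame('top'); g=optics.grab_frame('side')
a=cv2.resize(f['img'][130:230,290:400],None,fx=4,fy=4,interpolation=2);b=cv2.resize(g['img'][160:260,310:400],None,fx=4,fy=4,interpolation=2)
cv2.imwrite('pics/c2.png',np.hstack([a,b])[...,::-1])
for x in (f,g):
  for n in ['wrench','wrench_housing','wrench_grip']: print(n,[(np.round(d['location'],0),round(d['confidence'],2)) for d in nets.tip_of(x,n)[:1]])
print(pose()[1]['contact_force'])
E
```

```text
wrench [(array([633.,  42.,  16.]), 0.49)]
wrench_housing []
wrench_grip []
wrench [(array([639.,  40.,  19.]), 0.67)]
wrench_housing []
wrench_grip [(array([485.,   8.,  20.]), 0.51)]
[-3.44580302 -5.79962147  0.31144995]
```

View pics/c2.png

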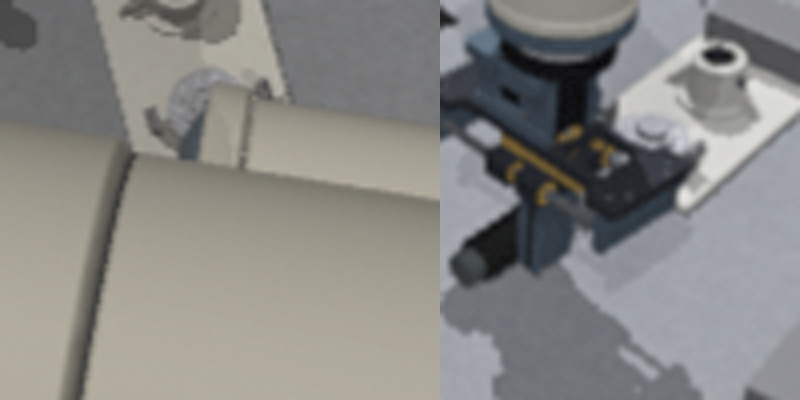

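The side crop shows the finger on the grip with the handle end at (470,265). The arm hides the housing from the top camera. The grip is still at full radius (about 155 mm), so the wrench has not clicked yet.

Call:
drive_tool([
  [0,-0.4,0,1.5],
  [0,-0.4,0,1.5],
])

```text
t: 6.95
tcp_pos: [489.4, -8.2, 9.1]
ee_rot: [0.0, 0.999, 0.039, -0.001]
contact_force: [-5.7, -10.8, 0.6]
grip_width: 0.005
finger_force: 5.1
```

Call:
drive_tool([
  [0,-0.4,0,1.5],
])

```text
t: 7.05
tcp_pos: [488.9, -4.1, 9.1]
ee_rot: [0.0, 1.0, 0.026, -0.001]
contact_force: [-4.3, -10.0, 0.3]
grip_width: 0.004
finger_force: 4.4
```

Call:
drive_tool([
  [-0.2,-0.4,0,1.5],
])

```text
t: 7.15
tcp_pos: [487.6, -0.1, 9.2]
ee_rot: [0.0, 1.0, 0.012, 0.0]
contact_force: [0.6, -6.7, -2.1]
grip_width: 0.003
finger_force: 2.6
```

Call:
drive_tool([
  [-0.2,-0.4,0,1.5],
])

```text
t: 7.25
tcp_pos: [486.2, 4.0, 9.3]
ee_rot: [0.0, 1.0, -0.001, 0.001]
contact_force: [2.5, -2.8, -1.4]
grip_width: 0.005
finger_force: 1.9
```

```bash
python3 - <<'E'
from h import *
f=optics.grab_frame('top'); g=optics.grab_frame('side')
cv2.imwrite('pics/c3.png',cv2.resize(g['img'][150:270,290:420],None,fx=4.5,fy=4.5,interpolation=2)[...,::-1])
for x in (f,g):
  for n in ['wrench','wrench_housing','wrench_grip']: print(n,[(np.round(d['location'],0),round(d['confidence'],2)) for d in nets.tip_of(x,n)[:1]])
print(pose()[1]['contact_force'])
E
```

```text
wrench [(array([633.,  43.,  12.]), 0.64)]
wrench_housing []
wrench_grip []
wrench [(array([639.,  40.,  21.]), 0.65)]
wrench_housing []
wrench_grip [(array([483.,  30.,  15.]), 0.75)]
[0.08933999 0.18872894 0.20452639]
```

View pics/c3.png

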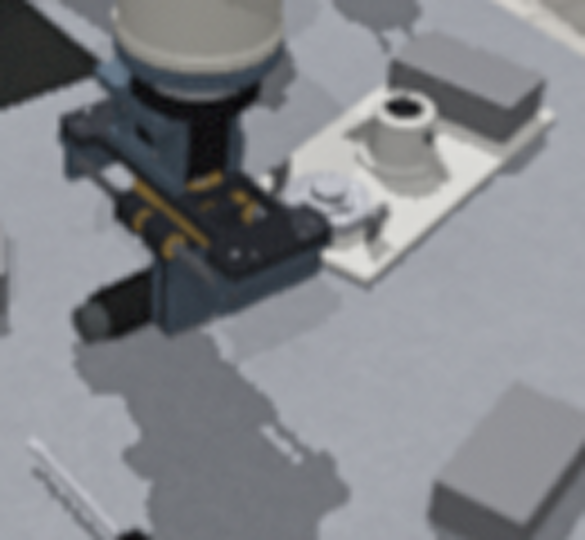

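The crop shows the finger still beside the grip, but the force has dropped to zero. I'll back off and raise the arm to check whether it clicked.

Call:
drive_tool([
  [0,1,0,0],
  [0,2,0,0],
  [0,0,-4,0],
  [0,0,-4,0],
  [0,4,-2,0],
  [0,4,0,0],
  [0,4,0,0],
  [0,4,0,0],
  [0,4,0,0],
])

```text
t: 8.55
tcp_pos: [484.7, -228.0, 109.0]
ee_rot: [-0.0, 1.0, -0.0, -0.0]
contact_force: [1.5, 0.5, 0.0]
grip_width: 0.002
finger_force: 0.0
```

```bash
python3 - <<'E'
from h import *
f=optics.grab_frame('top'); g=optics.grab_frame('side')
a=cv2.resize(f['img'][130:230,280:380],None,fx=4,fy=4,interpolation=2);b=cv2.resize(g['img'][160:260,310:400],None,fx=4,fy=4,interpolation=2)
cv2.imwrite('pics/c4.png',np.hstack([a,b])[...,::-1])
for x in (f,g):
  P=cloud(x)
  for n in ['wrench','wrench_housing','wrench_grip']: print(n,[(np.round(d['location'],0),round(d['confidence'],2)) for d in nets.tip_of(x,n)[:1]])
  for lo,hi,c,r,nm in [(24,40,(483,30),50,'grip'),(17,31,(560,30),30,'hous')]:
    q=P[(P[...,2]>lo)&(P[...,2]<hi)&(np.hypot(P[...,0]-c[0],P[...,1]-c[1])<r)]
    if len(q)>20: print(nm,len(q),cv2.minAreaRect(q[:,:2].astype(np.float32)),q.mean(0).round(1))
E
```

```text
wrench [(array([634.,  42.,  16.]), 0.46)]
wrench_housing []
wrench_grip []
wrench [(array([639.,  39.,  19.]), 0.63)]
wrench_housing [(array([561.,  35.,  13.]), 0.96)]
wrench_grip [(array([480.,  30.,  19.]), 0.62)]
grip 229 ((483.0047607421875, 25.93746566772461), (98.69087219238281, 29.689632415771484), 1.8876967430114746) [478.6  23.3  30.7]
hous 115 ((559.5328369140625, 30.100276947021484), (24.418888092041016, 57.89845275878906), 89.91645050048828) [561.5  27.7  24.1]
```

View pics/c4.png

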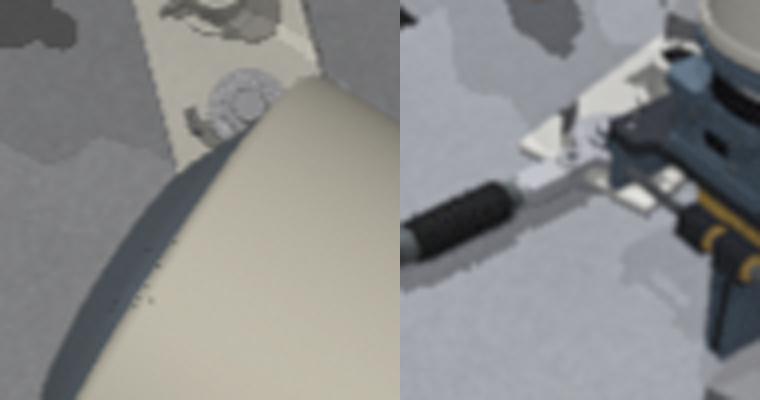

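Here the side crop shows the handle lying towards the robot, with the grip at (455,220). The top camera is blocked by the arm. I'll swing the arm over the cap to clear the view.

Call:
drive_tool([
  [0,4,0,0],
  [0,4,0,0],
  [0,4,0,0],
  [0,2,0,0],
  [0,0,0,0],
])

```text
t: 9.45
tcp_pos: [485.5, -367.7, 108.8]
ee_rot: [0.0, 1.0, -0.001, 0.0]
contact_force: [0.5, 0.5, -0.3]
grip_width: 0.008
finger_force: 0.0
```

```bash
python3 - <<'E'
from h import *
f=optics.grab_frame('top'); g=optics.grab_frame('side')
a=cv2.resize(f['img'][130:230,280:380],None,fx=4,fy=4,interpolation=2);b=cv2.resize(g['img'][160:260,310:400],None,fx=4,fy=4,interpolation=2)
cv2.imwrite('pics/c5.png',np.hstack([a,b])[...,::-1])
for x in (f,g):
  P=cloud(x)
  for n in ['wrench','wrench_housing','wrench_grip']: print(n,[(np.round(d['location'],0),round(d['confidence'],2)) for d in nets.tip_of(x,n)[:1]])
  for lo,hi,c,r,nm in [(24,40,(483,30),50,'grip'),(17,31,(560,30),30,'hous')]:
    q=P[(P[...,2]>lo)&(P[...,2]<hi)&(np.hypot(P[...,0]-c[0],P[...,1]-c[1])<r)]
    if len(q)>20: print(nm,len(q),cv2.minAreaRect(q[:,:2].astype(np.float32)),q.mean(0).round(1))
E
```

```text
wrench [(array([631.,  43.,  13.]), 0.73)]
wrench_housing [(array([561.,  29.,  19.]), 0.67)]
wrench_grip [(array([480.,  28.,  15.]), 0.63)]
grip 342 ((483.47943115234375, 30.785934448242188), (98.41071319580078, 32.77391815185547), 4.181021213531494) [481.6  30.3  30.4]
hous 155 ((559.4783325195312, 32.104103088378906), (58.82003402709961, 20.06080436706543), 0.29273948073387146) [560.3  32.2  24.4]
wrench [(array([639.,  38.,  19.]), 0.93)]
wrench_housing [(array([561.,  35.,  15.]), 0.8)]
wrench_grip [(array([480.,  30.,  18.]), 0.85)]
grip 231 ((482.7049255371094, 26.460853576660156), (97.74913787841797, 32.573368072509766), 2.973911762237549) [478.1  23.4  30.6]
hous 109 ((560.4984130859375, 29.452037811279297), (57.72724914550781, 24.629636764526367), 4.2587761878967285) [561.9  27.9  24.3]
```

View pics/c5.png

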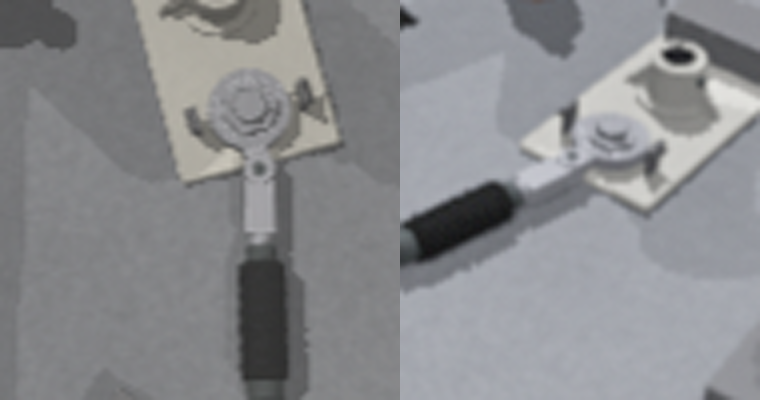

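The top crop shows the ring at (247,103), the pin at (260,168) and the grip at (262,320). The handle looks slightly bent, so I'll measure the bend properly with an axis fit, using the first picture as a zero.

```bash
cat > bend.py <<'E'
from h import *
def ray(f,uv,z):
    M=R.from_rotvec(np.array(f['rvec']).reshape(3)).as_matrix(); C=-M.T@np.array(f['tvec']).reshape(3)
    u=cv2.undistortPoints(np.array(uv,float).reshape(-1,1,2),np.array(f['camera_matrix'],float),np.array(f['D'],float)).reshape(-1,2)
    d=np.c_[u,np.ones(len(u))]@M; return (C+d*((z-C[2])/d[:,2])[:,None])[:,:2]
def axis(f,img,c):
    up=cv2.resize(img,None,fx=4,fy=4,interpolation=cv2.INTER_CUBIC)
    u0,v0=proj(f,[*c,17])[0]
    g=(up.max(-1)<70).astype(np.uint8); yy,xx=np.mgrid[0:1600,0:2560]; g[np.hypot(xx-4*u0,yy-4*v0)>4*22]=0
    n,l,st,_=cv2.connectedComponentsWithStats(g); i=1+st[1:,4].argmax()
    y,x=np.where(l==i); w=ray(f,np.c_[(x+.5)/4-.5,(y+.5)/4-.5],22)
    m=w.mean(0); e=np.linalg.svd(w-m,full_matrices=False)[2][0]; e*=np.sign(e[0]); r=cv2.minAreaRect(w.astype(np.float32))
    ring=np.array([634,41.]); d=ring-m
    print('centre',m,'size',r[1],'axis deg',np.degrees(np.arctan2(e[1],e[0])),'ring line deg',np.degrees(np.arctan2(d[1],d[0])),'miss',d[0]*e[1]-d[1]*e[0])
E
python3 - <<'E'
from bend import *
f=optics.grab_frame('top')
axis(f,cv2.imread('pics/top0.png')[...,::-1],(529,-72)); axis(f,f['img'],(483,30))
E
```

```text
centre [528.00050601 -71.89159786] size (86.88433074951172, 33.10725784301758) axis deg 46.98659521571411 ring line deg 46.803444996062595 miss 0.4950081324266762
centre [481.28401083  28.881182  ] size (92.79834747314453, 33.00368881225586) axis deg 1.5674177597383245 ring line deg 4.53721378479788 miss -7.937014271795051
```

The handle axis misses the ring by about 8 mm, so the bend is about 0.17 rad and the snap stopped halfway. I'll nudge it a little further by the grip.

Call:
drive_tool([
  [0,-4.4,0,0],
  [0,-4.4,0,0],
  [0,-4.4,0,0],
  [0,-4.4,0,0],
  [0,-4.3,0,0],
  [0,-4.3,0,0],
  [-0.4,-4.3,0,0],
  [0,-4.3,0,0],
  [0,0,2.5,0],
  [0,0,2.5,0],
  [0,0,2.5,0],
  [0,0,2.5,0],
  [0,0,0,0],
])

```text
t: 11.2
tcp_pos: [480.0, -17.3, 6.9]
ee_rot: [-0.0, 1.0, -0.0, -0.002]
contact_force: [-0.1, -0.6, 1.0]
grip_width: -0.002
finger_force: 0.0
```

Call:
drive_tool([
  [0,-0.6,0,0],
  [0,-0.6,0,0],
  [0,-0.6,0,0],
  [0,-0.5,0,0.5],
])

```text
t: 11.6
tcp_pos: [481.8, 5.8, 9.8]
ee_rot: [0.0, 1.0, -0.005, 0.001]
contact_force: [-2.2, -4.9, 3.2]
grip_width: 0.006
finger_force: 2.7
```

Call:
drive_tool([
  [0,-0.4,0,1.5],
])

```text
t: 11.7
tcp_pos: [481.5, 9.7, 9.5]
ee_rot: [0.0, 1.0, -0.018, 0.0]
contact_force: [-1.2, -1.4, 0.6]
grip_width: 0.008
finger_force: 1.2
```

Call:
drive_tool([
  [0,-0.4,0,1.5],
])

```text
t: 11.8
tcp_pos: [481.7, 13.7, 9.4]
ee_rot: [0.0, 1.0, -0.031, 0.0]
contact_force: [-0.7, -0.7, -0.3]
grip_width: 0.001
finger_force: 0.8
```

Call:
drive_tool([
  [0,-0.4,0,1.5],
])

```text
t: 11.9
tcp_pos: [481.9, 17.7, 9.4]
ee_rot: [0.0, 0.999, -0.045, 0.0]
contact_force: [-1.5, -1.1, 0.5]
grip_width: 0.008
finger_force: 0.9
```

Call:
drive_tool([
  [0,-0.3,0,1],
])

```text
t: 12.0
tcp_pos: [482.1, 20.7, 9.3]
ee_rot: [0.0, 0.999, -0.053, 0.0]
contact_force: [-1.6, -1.4, -0.2]
grip_width: 0.004
finger_force: 1.1
```

Call:
drive_tool([
  [0,-0.3,0,1],
])

```text
t: 12.1
tcp_pos: [482.1, 23.4, 9.1]
ee_rot: [0.0, 0.998, -0.062, -0.0]
contact_force: [-4.9, -7.0, 4.3]
grip_width: 0.004
finger_force: 4.3
```

The force stayed near 1 N and then rose sharply, which means the handle has reached its stop. Backing off to verify.

Call:
drive_tool([
  [0,1,0,0],
  [0,2,0,0],
  [0,0,-4,0],
  [0,0,-4,0],
  [0,4.3,-2,0],
  [0,4.3,0,0],
  [0,4.3,0,0],
  [0,4.3,0,0],
  [0,4.3,0,0],
  [0,4.3,0,0],
  [0,4.3,0,0],
  [0,4.3,0,0],
  [0,0,0,0],
], fingers=55)

```text
t: 13.4
tcp_pos: [436.2, -353.7, 109.2]
ee_rot: [0.001, 0.998, -0.063, 0.001]
contact_force: [0.5, 0.2, 0.4]
grip_width: 0.552
finger_force: 0.0
```

```bash
python3 - <<'E'
from bend import *
f=optics.grab_frame('top'); g=optics.grab_frame('side')
axis(f,f['img'],(482,48)); 
for x in (f,g):
  P=cloud(x)
  print([(n,np.round(d['location'],0),round(d['confidence'],2)) for n in ['wrench_housing','wrench_grip'] for d in nets.tip_of(x,n)[:1]])
  q=P[(P[...,2]>17)&(P[...,2]<31)&(np.hypot(P[...,0]-560,P[...,1]-36)<22)]
  print(len(q),cv2.minAreaRect(q[:,:2].astype(np.float32)),q.mean(0).round(1))
print(pose()[0])
plan([(562,36,110,-8,10)])
E
```

```text
centre [481.638197    49.13355426] size (33.187679290771484, 106.78591918945312) axis deg -8.934762383092602 ring line deg -3.0557291746537514 miss -15.628416477255621
[('wrench_housing', array([564.,  37.,  17.]), 0.92), ('wrench_grip', array([483.,  48.,  15.]), 0.59)]
111 ((560.2499389648438, 37.68996047973633), (21.583768844604492, 41.70136260986328), 79.31411743164062) [560.4  37.6  24.2]
[('wrench_housing', array([560.,  40.,  14.]), 0.61), ('wrench_grip', array([483.,  52.,  18.]), 0.64)]
90 ((560.25244140625, 34.94715881347656), (26.1737060546875, 42.501277923583984), 87.46338653564453) [560.1  32.7  23.5]
[ 436.70252782 -346.96913238  108.97903018   -6.97829068]
[[0.8,-4,0,0.1],[0.8,-3.9,0,0.1],[0.8,-4,0,0.1],[0.7,-4,0,0.1],[0.7,-3.9,0,0.1],[0.7,-4,0,0.1],[0.8,-3.9,0,0.1],[0.7,-4,0,0.1],[0.7,-3.9,-0.1,0.1],[0.8,-4,0,0.1]]
end [562.3  36.  110.   -8. ]
```

The miss of 15.6 mm equals 46·sin(0.34), so the wrench has fully clicked over with the nut at about 0.63. Next I'll grasp the housing.

Call:
drive_tool([
  [0.8,-4,0,0.2],
  [0.8,-4,0,0.2],
  [0.8,-4,0,0.2],
  [0.7,-4,0,0.2],
  [0.7,-3.9,0,0.2],
  [0.7,-4,0,0.2],
  [0.8,-3.9,0,0.2],
  [0.7,-4,0,0.2],
  [0.6,-3.9,0,0.2],
  [0.6,-4,0,0.2],
  [0,0,2.5,0],
  [0,0,2.5,0],
  [0,0,2.5,0],
  [0,0,2,0],
  [0,0,0,0],
])

```text
t: 15.2
tcp_pos: [560.9, 36.2, 11.9]
ee_rot: [0.0, 0.997, -0.078, -0.002]
contact_force: [-0.4, -0.7, 0.5]
grip_width: 0.547
finger_force: 0.0
```

```bash
python3 - <<'E'
from h import *
p,s=pose();print(p.round(1),s['contact_force'])
plan([(560.7,36.7,5,-8.9,3)])
E
```

```text
[560.9  36.2  11.9  -9. ] [-0.37635906 -0.65336576  0.54208502]
[[0,0,0.2,0],[0,0,0.2,0],[0,0,0.3,-0.1]]
end [560.9  36.2   4.9  -8.9]
```

Call:
drive_tool([
  [0,0,0.3,0],
  [0,0,0.4,0],
  [0,0,0,0],
])

```text
t: 15.5
tcp_pos: [563.1, 35.4, 7.4]
ee_rot: [-0.0, 0.997, -0.079, 0.0]
contact_force: [-0.5, -0.2, -0.2]
grip_width: 0.552
finger_force: 0.0
```

Call:
drive_tool([
  [0,0,0,0],
  [0,0,0,0],
  [0,0,0,0],
  [0,0,0,0],
  [0,0,0,0],
  [0,0,0,0],
], fingers=0, force=50)

```text
t: 16.1
tcp_pos: [563.0, 35.5, 7.1]
ee_rot: [-0.0, 0.997, -0.079, 0.0]
contact_force: [-0.1, 5.5, 4.9]
grip_width: 0.238
finger_force: 49.9
```

Call:
drive_tool([
  [0,0,-0.5,0],
  [0,0,-0.7,0],
  [0,0,-0.8,0],
  [0,0,-1,0],
  [0,0,-1,0],
  [0,0,-1.5,0],
  [0,0,-1.5,0],
  [0,0,-2,0],
  [0,0,-1,0],
  [0,0,0,0],
])

```text
t: 17.1
tcp_pos: [563.6, 35.2, 108.3]
ee_rot: [-0.0, 0.997, -0.079, 0.001]
contact_force: [-0.3, -0.6, -4.5]
grip_width: 0.239
finger_force: 49.9
```

```bash
python3 - <<'E'
from h import *
g=optics.grab_frame('side')
P=cloud(g);np.set_printoptions(precision=0,suppress=True)
for n in ['wrench','wrench_grip','wrench_housing']: print(n,[(np.round(d['location'],0),round(d['confidence'],2)) for d in nets.tip_of(g,n)[:1]])
p,s=pose();print(p.round(1),s['contact_force'],s['moment'])
plan([(487,352,p[2],-6,12)])
E
```

```text
wrench [(array([562.,  37., 115.]), 0.7)]
wrench_grip [(array([483.,  46., 120.]), 0.95)]
wrench_housing [(array([561.,  35., 114.]), 0.66)]
[562.  35. 106.  -9.] [-0. -0. -5.] [-0.  0.  0.]
[[-1,-2.5,0,-0.3],[-1,-2.5,0,-0.2],[-1,-2.5,0,-0.3],[-1,-2.5,0,-0.2],[-1,-2.5,0,-0.3],[-1,-2.5,0,-0.2],[-1,-2.6,0,-0.3],[-1,-2.5,0,-0.2],[-0.9,-2.6,0,-0.3],[-0.9,-2.6,0,-0.2],[-0.9,-2.5,0,-0.3],[-1,-2.6,0,-0.2]]
end [487. 352. 106.  -6.]
```

Call:
drive_tool([
  [-0.5,-1.3,0,0],
  [-0.5,-1.3,0,0],
  [-1,-2.5,0,-0.3],
  [-1,-2.5,0,-0.3],
  [-1,-2.5,0,-0.3],
  [-1,-2.5,0,-0.3],
  [-1,-2.5,0,-0.3],
  [-1,-2.5,0,-0.3],
  [-1,-2.6,0,-0.3],
  [-1,-2.6,0,-0.3],
  [-1,-2.6,0,-0.3],
  [-1,-2.6,0,-0.3],
  [-0.5,-1.3,0,0],
  [-0.4,-1.2,0,0],
  [0,0,0,0],
])

```text
t: 18.8
tcp_pos: [485.0, 354.7, 106.7]
ee_rot: [-0.0, 0.999, -0.052, -0.0]
contact_force: [0.4, 0.4, -4.5]
grip_width: 0.238
finger_force: 49.9
```

Call:
drive_tool([
  [0,0,2,0],
  [0,0,2,0],
  [0,0,2,0],
  [0,0,1.5,0],
  [0,0,0.8,0],
  [0,0,0.4,0],
  [0,0,0,0],
  [0,0,0,0],
])

```text
t: 19.6
tcp_pos: [486.0, 353.5, 20.5]
ee_rot: [-0.0, 0.999, -0.053, 0.0]
contact_force: [-0.5, 0.8, -5.0]
grip_width: 0.236
finger_force: 49.9
```

Call:
drive_tool([
  [0,0,0.5,0],
  [0,0,0.3,0],
  [0,0,0,0],
])

```text
t: 19.9
tcp_pos: [485.4, 353.3, 11.6]
ee_rot: [0.0, 0.999, -0.053, -0.0]
contact_force: [0.6, -0.2, -5.0]
grip_width: 0.233
finger_force: 49.9
```

Call:
drive_tool([
  [0,0,0.1,0],
  [0,0,0.1,0],
  [0,0,0,0],
])

```text
t: 20.2
tcp_pos: [485.7, 353.5, 10.0]
ee_rot: [-0.0, 0.999, -0.053, 0.0]
contact_force: [0.1, 0.4, -1.6]
grip_width: 0.241
finger_force: 49.9
```

Call:
drive_tool([
  [0,0,0,0],
  [0,0,0,0],
  [0,0,0,0],
  [0,0,-2,0],
  [0,0,-3,0],
  [0,0,-3,0],
  [0,0,-3,0],
  [0,0,0,0],
], fingers=60)

```text
t: 21.0
tcp_pos: [487.5, 354.6, 123.9]
ee_rot: [-0.002, 0.999, -0.053, 0.003]
contact_force: [0.4, 0.9, 0.1]
grip_width: 0.597
finger_force: 0.0
```

```bash
python3 - <<'E'
from h import *
g=optics.grab_frame('side')
for n in ['wrench','wrench_grip','wrench_housing','cap']: print(n,[(np.round(d['location'],0),round(d['confidence'],2)) for d in nets.tip_of(g,n)[:3]])
p,s=pose();print(p.round(1),s['contact_force'])
plan([(466,-357,120,124,20)])
E
```

```text
wrench [(array([563., 361.,  17.]), 0.8)]
wrench_grip [(array([410., 367.,  23.]), 0.98)]
wrench_housing [(array([486., 358.,  14.]), 0.65)]
cap [(array([372., 137.,  -1.]), 0.91), (array([ 466., -362.,   -1.]), 0.83), (array([ 564., -211.,   -2.]), 0.6)]
[485.  353.1 118.9  -6. ] [-0.12476877  0.54200416  0.63302995]
[[0.3,3.5,0,-6.5],[-0.1,3.6,0,-6.5],[-0.5,3.5,0,-6.5],[-0.9,3.4,0,-6.5],[-1.3,3.3,0,-6.5],[-1.7,3.1,0,-6.5],[-2,2.9,0,-6.5],[-2.3,2.7,0,-6.5],[-2.6,2.4,0,-6.5],[-2.9,2.1,0,-6.5],[-3.1,1.7,0,-6.5],[-3.3,1.4,0,-6.5],[-3.4,1,0,-6.5],[-3.5,0.6,0,-6.5],[-3.6,0.2,0,-6.5],[-3.6,-0.2,0,-6.5],[-3.5,-0.6,0,-6.5],[-3.4,-1,0,-6.5],[-3.3,-1.3,-0.1,-6.5],[-3.1,-1.7,0,-6.5]]
end [ 466.  -357.1  119.9  124. ]
```

Call:
drive_tool([
  [0.3,3.5,0,-6.5],
  [-0.1,3.6,0,-6.5],
  [-0.5,3.5,0,-6.5],
  [-0.9,3.4,0,-6.5],
  [-1.3,3.3,0,-6.5],
  [-1.7,3.1,0,-6.5],
  [-2,2.9,0,-6.5],
  [-2.3,2.7,0,-6.5],
  [-2.6,2.4,0,-6.5],
  [-2.9,2.1,0,-6.5],
  [-3.1,1.7,0,-6.5],
  [-3.3,1.4,0,-6.5],
  [-3.4,1,0,-6.5],
  [-3.5,0.6,0,-6.5],
  [-3.6,0.2,0,-6.5],
  [-3.6,-0.2,0,-6.5],
  [-3.5,-0.6,0,-6.5],
  [-3.4,-1,0,-6.5],
  [-3.3,-1.3,0,-6.5],
  [-3.1,-1.7,0,-6.5],
], fingers=100)

```text
t: 23.25
tcp_pos: [465.9, -357.9, 118.9]
ee_rot: [-0.001, 0.468, 0.884, 0.0]
contact_force: [1.5, 0.0, -0.6]
grip_width: 0.997
finger_force: 0.0
```

```bash
python3 - <<'E'
from h import *
for c in ['side','top']:
  f=optics.grab_frame(c); P=cloud(f); q=P[(P[...,2]>28)&(P[...,2]<40)&(np.hypot(P[...,0]-466,P[...,1]+357)<70)]
  if len(q)>50: print(len(q),cv2.minAreaRect(q[:,:2].astype(np.float32)))
  if c=='top':
    for n in ['seat']: print(n,[(np.round(d['location'],1),round(d['confidence'],2)) for d in nets.tip_of(f,n)[:2]])
    m=(abs(P[...,2]-33)<6)&(np.hypot(P[...,0]-634,P[...,1]-40)<30); print('stud',m.sum(),P[m].mean(0))
    for z in [(30,36),(21,28)]:
      m=(P[...,2]>z[0])&(P[...,2]<z[1])&(np.hypot(P[...,0]-634,P[...,1]-40)<25); print('stud/nut',z,m.sum(),P[m].mean(0),cv2.minAreaRect(P[m][:,:2].astype(np.float32)))
    for s in (1,-1):
      c0=np.array([634,40])+s*39*np.array([-np.sin(.262),np.cos(.262)])
      m=(P[...,2]>22)&(P[...,2]<45)&(np.hypot(P[...,0]-c0[0],P[...,1]-c0[1])<14); print('hook',c0,m.sum(),P[m].mean(0) if m.any() else '')
    q=P[(P[...,2]>37)&(P[...,2]<47)&(np.hypot(P[...,0]-808,P[...,1]-87)<70)]; print('fitted',cv2.minAreaRect(q[:,:2].astype(np.float32)))
    b=cv2.resize(f['img'][80:220,280:400],None,fx=4,fy=4,interpolation=2); cv2.imwrite('pics/c6.png',b[...,::-1])
p,s=pose();print(p.round(1)); plan([(466,-357,14,124,8)])
E
```

```text
959 ((465.73382568359375, -357.85980224609375), (58.99785232543945, 101.86457061767578), 34.790740966796875)
seat [(array([637.3,  38.7,   5.6]), 0.69), (array([635.1,  45.4,  -2.1]), 0.3)]
stud 85 [633.95639454  40.89899536  30.94187472]
stud/nut (30, 36) 45 [633.89285812  40.67777332  32.59958187] ((633.1005249023438, 40.93082809448242), (20.014907836914062, 29.063323974609375), 79.12957000732422)
stud/nut (21, 28) 71 [633.02158919  42.30026694  25.40565005] ((634.8593139648438, 41.39091491699219), (38.687034606933594, 36.760780334472656), 43.15645980834961)
hook [623.89850016  77.6690815 ] 21 [624.17088299  81.05070459  30.77972341]
hook [644.10149984   2.3309185 ] 22 [643.69709485   1.58192524  31.07918926]
fitted ((788.4386596679688, 82.69347381591797), (97.94050598144531, 102.44339752197266), 14.870752334594727)
[ 466.  -358.3  118.8  123.9]
[[0,0,1.3,0],[0,0,1.3,0],[0,0,1.3,0],[0,0,1.3,0],[0,0,1.3,0],[0,0,1.3,0],[0.1,0,1.3,-0.1],[0,0.1,1.4,0]]
end [ 466.3 -356.9   13.8  124. ]
```

View pics/c6.png

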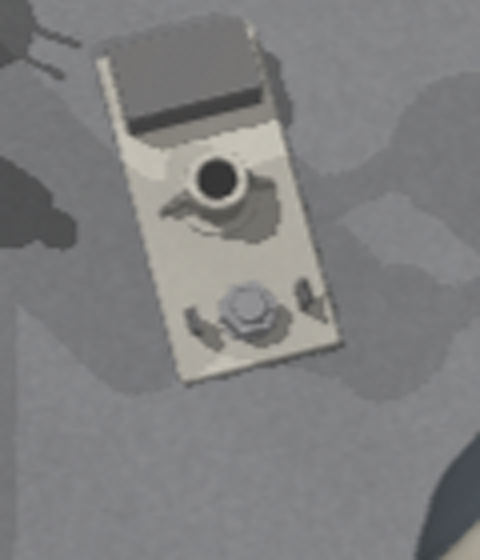

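The crop shows the bare nut and stud at (247,303), with both hooks at (200,325) and (308,297), so the wrench is off. Now for the cap grasp.

Call:
drive_tool([
  [0,0,1.5,0],
  [0,0,2,0],
  [0,0,2,0],
  [0,0,2,0],
  [0,0,1.5,0],
  [0,0,1,-0.5],
  [0,0,0.7,0],
  [0,0,0,0],
  [0,0,0,0],
])

```text
t: 24.3
tcp_pos: [466.7, -356.7, 13.3]
ee_rot: [0.0, 0.466, 0.885, -0.0]
contact_force: [-0.5, -1.0, 0.5]
grip_width: 1.002
finger_force: 0.0
```

Call:
drive_tool([
  [0,0,0,0],
  [0,0,0,0],
  [0,0,0,0],
  [0,0,0,0],
  [0,0,0,0],
  [0,0,0,0],
], fingers=0, force=20)

```text
t: 24.9
tcp_pos: [466.6, -356.7, 13.0]
ee_rot: [0.0, 0.466, 0.885, -0.0]
contact_force: [0.4, -0.1, 2.2]
grip_width: 0.612
finger_force: 20.0
```

```bash
python3 - <<'E'
from h import *
p,s=pose();print(p.round(1)); q=p.copy(); q[2]+=90; plan([(634,41.2,q[2],104.8,14)],q)
E
```

```text
[ 466.6 -356.7   13.   124.5]
[[1.7,2.6,0,1.4],[1.7,2.6,0,1.4],[1.8,2.5,0,1.4],[1.9,2.5,0,1.4],[1.9,2.4,0,1.4],[2,2.4,0,1.4],[2,2.3,0,1.4],[2.1,2.3,0,1.4],[2.1,2.2,0,1.4],[2.2,2.2,0,1.4],[2.2,2.1,0,1.4],[2.3,2,0,1.4],[2.3,2,0,1.4],[2.4,1.9,0,1.5]]
end [633.9  40.8 103.  104.8]
```

Call:
drive_tool([
  [0,0,-1,0],
  [0,0,-2,0],
  [0,0,-2,0],
  [0,0,-2,0],
  [0,0,-2,0],
  [0,0,0,0],
], force=30)

```text
t: 25.5
tcp_pos: [467.7, -357.7, 105.9]
ee_rot: [0.002, 0.466, 0.885, -0.001]
contact_force: [-0.2, -0.3, -0.9]
grip_width: 0.613
finger_force: 30.0
```

Call:
drive_tool([
  [1.7,2.6,0,1.4],
  [1.7,2.6,0,1.4],
  [1.8,2.5,0,1.4],
  [1.9,2.5,0,1.4],
  [1.9,2.4,0,1.4],
  [2,2.4,0,1.4],
  [2,2.3,0,1.4],
  [2.1,2.3,0,1.4],
  [2.1,2.2,0,1.4],
  [2.2,2.2,0,1.4],
  [2.2,2.1,0,1.4],
  [2.3,2,0,1.4],
  [2.3,2,0,1.4],
  [2.4,1.9,0,1.5],
  [0,0,0,0],
  [0,0,0,0],
])

```text
t: 27.1
tcp_pos: [633.4, 41.3, 102.3]
ee_rot: [-0.0, 0.61, 0.793, -0.0]
contact_force: [-0.3, -1.1, -0.5]
grip_width: 0.612
finger_force: 30.0
```

```bash
python3 - <<'E'
from h import *
p,s=pose();print(p.round(1),s['contact_force'])
for c in ['side','top']:
  f=optics.grab_frame(c); P=cloud(f)
  print(c,[(np.round(d['location'],1),round(d['confidence'],2)) for d in nets.tip_of(f,'cap')[:4]])
plan([(634,41.2,60,104.8,4)])
E
```

```text
[633.4  41.3 102.3 104.8] [-0.28688902 -1.05376065 -0.49129825]
side [(array([634. ,  37.6,  91. ]), 0.95), (array([ 564.3, -209.6,   -3.3]), 0.83), (array([375.7, 137. ,   2.5]), 0.56)]
top [(array([ 569.7, -208.1,   -1. ]), 0.63), (array([ 768.2, -272.6,   -2.7]), 0.48)]
[[0,0,1.1,0],[0,0,1.1,0],[0.1,0,1,0],[0,0.1,1.1,-0.1]]
end [634.2  41.2  59.8 104.8]
```

Call:
drive_tool([
  [0,0,1.5,0],
  [0,0,1.5,0],
  [0.1,0,1.5,0],
  [0,0,1,0],
  [0,0,0.5,0],
  [0,0,0,0],
  [0,0,0,0],
])

```text
t: 28.0
tcp_pos: [633.9, 41.7, 43.4]
ee_rot: [0.0, 0.611, 0.792, 0.0]
contact_force: [0.7, 0.4, -0.4]
grip_width: 0.612
finger_force: 30.0
```

Call:
drive_tool([
  [0,0,0.3,0],
  [0,0,0.2,0],
  [0,0,0.2,0],
  [0,0,0,0],
])

```text
t: 28.4
tcp_pos: [633.7, 41.6, 35.8]
ee_rot: [0.0, 0.61, 0.792, -0.0]
contact_force: [0.3, -2.4, 0.5]
grip_width: 0.613
finger_force: 30.0
```

Call:
drive_tool([
  [0,0,0.1,0],
  [0,0,0.1,0],
  [0,0,0,0],
])

```text
t: 28.7
tcp_pos: [633.9, 41.7, 34.1]
ee_rot: [0.0, 0.61, 0.792, 0.0]
contact_force: [0.8, -2.3, 2.5]
grip_width: 0.61
finger_force: 30.0
```

Call:
drive_tool([
  [0,0,0.1,0],
  [0,0,0.1,0],
  [0,0,0,0],
])

```text
t: 29.0
tcp_pos: [634.2, 41.7, 32.5]
ee_rot: [0.001, 0.61, 0.792, 0.0]
contact_force: [1.2, -3.2, 7.3]
grip_width: 0.614
finger_force: 30.0
```

Call:
drive_tool([
  [-0.1,0,0.1,0],
  [0,0,0.2,0],
  [0,0,0.1,0],
], force=50)

```text
t: 29.3
tcp_pos: [634.0, 41.1, 28.1]
ee_rot: [0.0, 0.61, 0.792, 0.0]
contact_force: [1.1, -0.8, 2.8]
grip_width: 0.609
finger_force: 50.0
```

Call:
drive_tool([
  [0,0,0.2,0],
  [0,0,0.2,0],
  [0,0,0,0],
])

```text
t: 29.6
tcp_pos: [632.9, 41.0, 23.0]
ee_rot: [-0.001, 0.61, 0.792, -0.001]
contact_force: [-0.8, 0.6, -5.4]
grip_width: 0.612
finger_force: 50.0
```

Call:
drive_tool([
  [0,0,0.2,0],
  [0,0,0.1,0],
  [0,0,0,0],
])

```text
t: 29.9
tcp_pos: [633.7, 40.9, 21.3]
ee_rot: [-0.0, 0.61, 0.792, -0.0]
contact_force: [-3.5, 1.2, 5.9]
grip_width: 0.61
finger_force: 50.0
```

Call:
drive_tool([
  [0,0,0.2,0],
  [0,0,0,0],
])

```text
t: 30.1
tcp_pos: [633.8, 40.9, 20.9]
ee_rot: [0.0, 0.61, 0.792, 0.0]
contact_force: [-10.8, 1.7, 33.7]
grip_width: 0.611
finger_force: 50.0
```

The cap is hard on the plate at TCP 20.9, which puts its rim at about 8 mm. I'll release, lift and check.

Call:
drive_tool([
  [0,0,-0.2,0],
  [0,0,0,0],
  [0,0,0,0],
  [0,0,0,0],
], fingers=80)

```text
t: 30.5
tcp_pos: [633.7, 40.8, 20.6]
ee_rot: [-0.0, 0.61, 0.792, -0.0]
contact_force: [-0.7, 0.1, -0.4]
grip_width: 0.801
finger_force: 0.0
```

Call:
drive_tool([
  [0,0,-2,0],
  [0,0,-3,0],
  [0,0,-4,0],
  [0,4,-2,0],
  [0,0,0,0],
])

```text
t: 31.0
tcp_pos: [677.9, 51.8, 134.7]
ee_rot: [0.003, 0.61, 0.792, 0.003]
contact_force: [0.2, 0.4, -0.1]
grip_width: 0.8
finger_force: 0.0
```

```bash
python3 - <<'E'
from h import *
p,s=pose();print(p.round(1),s['contact_force'])
f=optics.grab_frame('side'); P=cloud(f)
q=P[(P[...,2]>35)&(P[...,2]<55)&(np.hypot(P[...,0]-634,P[...,1]-41)<60)]
A=np.c_[q[:,:2]-[634,41],np.ones(len(q))]; print('cap top',len(q),q.mean(0),np.linalg.lstsq(A,q[:,2],rcond=None)[0])
q=P[(P[...,2]>37)&(P[...,2]<47)&(np.hypot(P[...,0]-808,P[...,1]-87)<60)]
if len(q)>30: print('fitted top',len(q),q.mean(0))
cv2.imwrite('pics/c7.png',cv2.resize(f['img'][150:240,320:430],None,fx=5,fy=5,interpolation=2)[...,::-1])
plan([(634,41.2,58,104.8,6)])
E
```

```text
[677.9  51.8 134.7 104.8] [ 0.22965883  0.41699182 -0.06749291]
cap top 432 [630.54326996  35.82354847  41.39904152] [3.4021916e-02 7.9262583e-03 4.1557676e+01]
fitted top 330 [805.95866394  82.33354134  41.71929009]
[[0,-0.7,1.2,0],[0,-0.7,1.2,0],[0,-0.7,1.3,0],[0,-0.7,1.2,0],[0,-0.7,1.3,0],[0.1,-0.7,1.2,0]]
end [634.1  41.7  58.3 104.8]
```

View pics/c7.png

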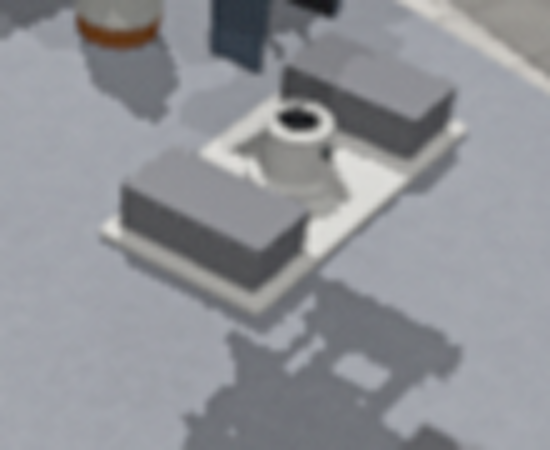

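The crop shows the cap sitting flat at (215,215), level with the fitted one at (370,90): their tops measure 41.6 and 41.7 mm. The wrench is on the mat and the arm is clear, so I'm handing in.

```bash
python3 -c "
from cell import ctrl
print(ctrl.close_job())"
```

```text
the job is handed in; nothing more can be done
None
```

The job is handed in, with no verdict shown: the nut is at about 0.63 rad with the wrench clicked over (its snap stalled halfway, so I nudged it to its stop), the wrench lies on the mat, and the cap sits flat on the plate after a firm 34 N press, though I could not see the hooks inside it.

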